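# Make up two test kits on the laboratory bench

## Task

Make up the two test kits from the stock standing mixed up in the middle of the bench. In the three-pocket tray stand the dropper bottle in the middle pocket and the upright paper carton and the little amber vial in the two end pockets (either way round); in the two-pocket tray put the squat jar and the slide box, one to a pocket (either way round). Everything must stand upright, the way up it started, flat on the floor of its pocket, and the beaker, the tape roll and the timer must be left where they are.

Things in the scene. Friction and masses are not known exactly. Their poses are not given: they have to be found in the camera images.
- tray3: Low white plastic tray, three equal square pockets in a row; 214 long (its x) x 74 wide (its y) x 14 high, fixed to the bench, left or right of the stock. Origin: centre of its underside, on the bench. Pocket centres at x = -70, 0 and +70 mm; each pocket 66 x 66 inside, its floor 4 above the bench; walls and dividers 4 thick, tops 10 above the pocket floor.
- tray2: Low white plastic tray, two equal square pockets in a row; 144 long (its x) x 74 wide (its y) x 14 high, fixed to the bench, left or right of the stock. Origin: centre of its underside, on the bench. Pocket centres at x = -35 and +35 mm; each pocket 66 x 66 inside, its floor 4 above the bench; walls and dividers 4 thick, tops 10 above the pocket floor.
- dropper: Dropper bottle, white plastic with a pointed grey tip: round body 34 in diameter with straight sides up to 46 high, then a shoulder and an 18 wide cap tapering to a point at 72; standing, about 45 g. Origin: centre of its underside, z up.
- carton: Upright reagent carton of plain white paper board, 46 (its x) x 34 (its y) x 62 high, standing, about 60 g. Origin: centre of its underside, z up.
- vial: Little amber glass vial with a white screw cap: body 24 in diameter with straight sides up to 32, then cap 21 in diameter up to 48 high; standing, about 30 g. Origin: centre of its underside, z up.
- jar: Squat wide white plastic jar with a flat grey screw lid: 48 in diameter, 46 high, straight sides (the lid starts at 34); standing, about 100 g. Origin: centre of its underside, z up.
- slidebox: Flat grey plastic box for microscope slides with a dark seam and a small steel catch on one side; one closed piece, 56 (its x) x 34 (its y) x 34 high, lying flat, about 90 g. Origin: centre of its underside, z up.
- beaker: Bystander: open white plastic beaker, 50 across the rim, 55 high, empty, loose; leave it alone. Origin: centre of its underside, z up.
- tape: Bystander: roll of pale paper tape lying flat, 54 in outer diameter, 30 hole, 20 high, loose; leave it alone. Origin: centre of its underside, z up.
- timer: Bystander: flat white bench timer with a small display, 50 x 50 x 18 high, loose; leave it alone. Origin: centre of its underside, z up.
Mind the look-alikes: they are no part of the job. Leave any pink or turquoise look-alike of the dropper alone.

How it is judged:
By the outcome, as a careful person would: the job done as asked, in the order asked, and still so for the second after the job is handed in, with the robot touching nothing.
It also fails if it takes over 120 s, if anything falls off the work surface, if the arm or the gripper's body presses on something with over 40 N, if the wrist force passes 120 N, or if a joint passes its speed limit or range.

## Robot

A 6-joint arm with a two-finger parallel gripper is mounted at the origin on the work surface. World frame = base frame: x ahead of the robot, y to its left, z up, the work surface at z = 0. Lengths are in mm, angles in rad, forces in N, time in s.
With the tool pointing down it reaches from about 350 to 725 mm from the base axis. Payload 6 kg.
Tool frame: the origin (TCP) lies at the very end of the fingers, on their centre line; the grasp point (between the pads) lies 19 mm behind it; z points along the fingers, y is the line along which they close (so a half turn about z gives the same grasp; the last joint's range is limited). The gripper opens to 85 mm and grips with 20 to 120 N. Pads are 22 mm wide; open, the fingers measure 114 mm over their backs; the gripper's body (76 mm by 85 mm) begins 54 mm behind the grasp point. The pads swing forward as they close: fully open they stand 13 mm farther back than shut.
Start: joints at [1.449, 0.04, 0.085, 0, -1.615, -0.334], TCP at [264.08, 538.735, 231.261] pointing down, gripper open.
Joint ranges: [-2.56, 2.56], [-1.29, 2.01], [-1.08, 1.49], [-3.29, 1.98], [-2.81, -0.18], [-2.99, 2.99]. Speed limits (rad/s): [2.57, 2.57, 3.01, 3.14, 3.14, 3.14].

## Interface

Orientations are given as a unit quaternion [x, y, z, w].
In Python, from workcell import arm gives the robot as it stands.
- The arm moves only by the tool apply_moves, never from a script. Its argument "commands" is a list that holds one entry, the list of rows, each a list of 4 numbers: the shift along the tool's x, y, z each as a share of 0.3 m, from -1 to 1, then the turn about the tool's z as a share of 30 degrees, from -1 to 1. A call has 1 to 12 rows; each row is the pose to reach, as a shift and turn from the pose commanded when the call began, along the tool's axes at that moment; what a row does not reach only later rows make up. A row lasts 1/12 s, in which the tool goes at most 41.7 mm and 7.16 degrees, less where a joint would pass 70% of its speed; a pose out of reach is approached as far as the arm can. A call with a number of a shift or a turn outside -1 to 1 is refused whole. A call with a gripper value outside its range is refused whole. "fingers" is the opening, from 0 (shut) to 1 (fully open), set as the call begins (left out, the last holds). The fingers move at their own pace and stop on an object; "force" is the grip in N (left out, the last holds). Time passes only in rows, so rows that repeat a pose let the fingers close. It gives the time, the measured TCP pose, the force, the opening and the grip force at its end, in the units of the state.
- arm.sense(): the state, without advancing time (a new reading comes with each control period).
- arm.get_image(name): name is "side" or "top"; returns the picture (400x640x3 uint8, red, green, blue); there is no depth.
- arm.camera_params(name): a dict with "fx", "fy", "cx", "cy" (pixels), "k1" (the pictures are not rectified: a ray, as slopes to the right and down, at radius r is drawn at 1 + k1 r^2 times it, then the intrinsics apply), "R" (3x3) and "t" (3): a world point X has camera coordinates R X + t. Camera axes: x right, y down, z forward; pixel columns grow to the right and rows downward; lengths in mm; the calibration is good to about 2 mm. A picture is of the moment at which its call begins. camera_params takes no time and is no camera call.
- arm.hand_in(): hands the job in; it is judged then, once.
Trained networks look in the newest picture that a camera, given by its name, has taken for a name from the list of things; names that differ only in an ending like _2 or _b are one class to them, and where a whole thing is asked for, a point or a joint stands for the part that bears it (a point fixed in the world has none). Each returns a list of dicts, best first, with "score" (0 to 1); they miss things now and then, are a little off and sometimes report something else, mostly with a low value. They report only what shows in the picture. A call takes as long as a camera call. They do not tell look-alikes from the thing itself.
- arm.spot_in(camera, label): "bbox" ([left, top, width, height] in pixels, round what is visible of it).
The state is a dict: "time": time; "qpos": joint angles; "joint_vel": joint speeds; "effort": joint torques, N m; "position": TCP position; "ee_rot": TCP orientation; "contact_force": force on the tool from outside, world axes, zero at the start; "wrist_torque": the same for the moment, N m; "width": finger opening in mm; "grip_force": force on a finger pad.
Only numpy, scipy, OpenCV 4.12 (cv2) and the standard library are available. Lean on these libraries where they do the work, as an engineer would, in place of code of your own. Each camera call takes 0.05 s, during which the arm holds its last target. There are 200 camera calls.

## Working session

There is one attempt and no reset: what is moved stays moved. The work goes in short steps, Python scripts to look and compute and a tool call to move; the robot and the scene stay as the last step left them, time stands still between calls to the robot, and variables do not carry over. Pictures are saved under pics/ and viewed, at most 14 in all, crops included, and the job is handed in when it is done.

Besides the shell and the picture viewer there is one more tool, called after ">>>" by a JSON object that holds its "fn" and its "kwargs", one argument or row to a line. apply_moves: Moves the arm, as the interface text tells. Shift numbers are shares of 0.3 m and turn numbers shares of 30 degrees, none past 1 either way. Its arguments: {"type":"object","properties":{"commands":{"type":"array","items":{"type":"array","items":{"type":"array","items":{"type":"number"}}}},"fingers":{"type":"number"},"force":{"type":"number"}},"required":["commands"]}

```bash
mkdir -p pics; ls
python3 - <<'E'
from workcell import arm
import cv2,json
for n in("top","side"):
    im=arm.get_image(n); cv2.imwrite(f"pics/{n}0.png",cv2.cvtColor(im,cv2.COLOR_RGB2BGR))
    p=arm.camera_params(n); print(n,p)
    for l in["tray3","tray2","dropper","carton","vial","jar","slidebox","beaker","tape","timer"]:
        print(l,[(d["bbox"],round(d["score"],2)) for d in arm.spot_in(n,l)][:4])
print(arm.sense())
E
```

```text
pics
top {'fx': 420.5094440624895, 'fy': 420.5094440624895, 'cx': 322.83443844375216, 'cy': 196.03085152970593, 'k1': -0.07009997004020285, 'R': array([[-0.07485888, -0.99717256, -0.00655968],
       [-0.97612655,  0.07462078, -0.20398209],
       [ 0.20389483, -0.00886679, -0.97895264]]), 't': array([ 37.90022833, 593.0479812 , 934.51032708])}
tray3 [([190.6, 208.0, 33.6, 86.9], 0.79), ([415.2, 197.1, 45.2, 60.7], 0.58)]
tray2 [([190.6, 208.0, 33.6, 86.9], 0.79), ([415.2, 197.1, 45.2, 60.7], 0.58)]
dropper [([269.8, 197.6, 13.9, 17.4], 0.72), ([237.8, 214.0, 18.5, 18.3], 0.67), ([237.4, 184.0, 19.1, 16.4], 0.61), ([303.0, 194.9, 14.9, 18.9], 0.6)]
carton [([357.4, 149.8, 18.4, 26.6], 0.86)]
vial [([269.4, 165.6, 9.1, 10.2], 0.67)]
jar [([261.8, 240.1, 25.6, 19.8], 0.62)]
slidebox [([362.5, 232.5, 20.2, 22.9], 0.63)]
beaker [([310.3, 241.1, 18.7, 20.2], 0.79)]
tape [([352.8, 193.8, 20.6, 25.0], 0.68)]
timer [([301.5, 157.8, 20.5, 20.8], 0.96)]
side {'fx': 434.705684694382, 'fy': 434.705684694382, 'cx': 327.6380562768464, 'cy': 208.09454573073646, 'k1': 0.020636813699598827, 'R': arra
[... 814 characters left out ...]
{'time': 1.1, 'qpos': array([ 1.44871129e+00,  4.01600611e-02,  8.48167935e-02, -2.71920235e-05,
       -1.61548078e+00, -3.33665035e-01]), 'joint_vel': array([ 0.00059783,  0.0004228 , -0.00017443, -0.00031662,  0.00014189,
       -0.00031284]), 'effort': array([ 1.39912282e-05, -3.67934489e+01,  3.47442591e+01,  6.93284109e+00,
       -9.65441905e-04, -1.17772706e-05]), 'position': array([264.0658694 , 538.74810477, 231.2877591 ]), 'ee_rot': array([ 9.74148777e-01, -2.25907412e-01, -1.20430013e-05,  1.52167070e-05]), 'contact_force': array([ 0.69907369, -0.44678005, -1.22447029]), 'wrist_torque': array([ 0.0019831 , -0.02735927, -0.00443468]), 'grip_force': 0.0, 'width': 85.15009214387776}
```

Run:
```python
import cv2
a=cv2.imread("pics/top0.png")[135:315,175:475]; cv2.imwrite("pics/top0c.png",cv2.resize(a,None,fx=2.66,fy=2.66,interpolation=3))
a=cv2.imread("pics/side0.png")[130:345,140:420]; cv2.imwrite("pics/side0c.png",cv2.resize(a,None,fx=2.78,fy=2.78,interpolation=3))
```

```text
(no output)
```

View pics/top0c.png

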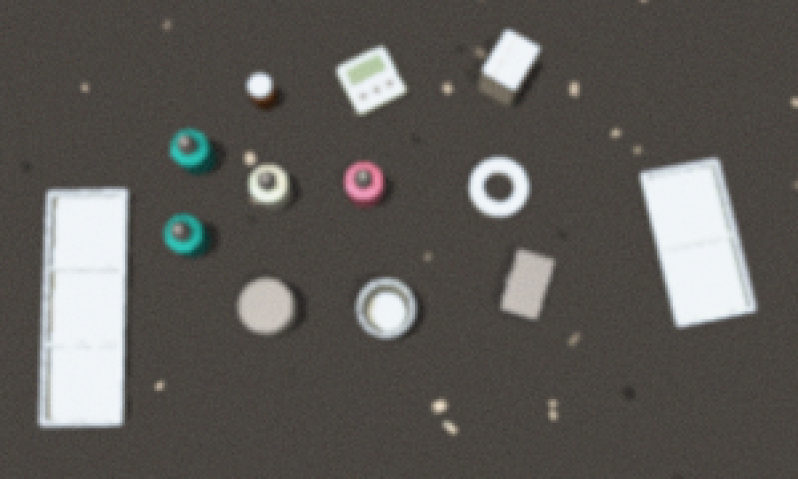

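View pics/side0c.png

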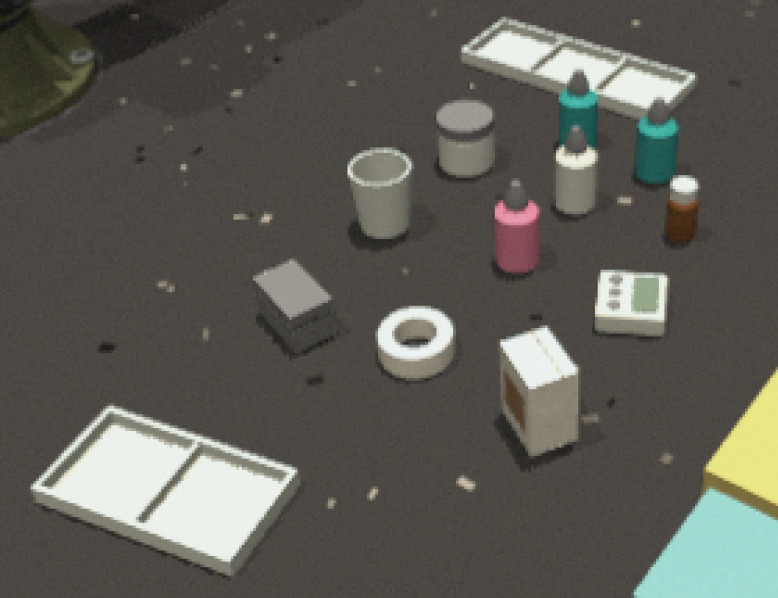

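```bash
cat > h.py <<'E'
import numpy as np, cv2
from scipy.optimize import minimize
from workcell import arm
C={n:arm.camera_params(n) for n in("top","side")}
def proj(n,X):
    c=C[n]; Y=np.atleast_2d(X)@c["R"].T+c["t"]; s=Y[:,:2]/Y[:,2:]
    s=s*(1+c["k1"]*(s**2).sum(1,keepdims=True))
    return s*[c["fx"],c["fy"]]+[c["cx"],c["cy"]]
def ray(n,uv,z):
    from scipy.optimize import fsolve
    return fsolve(lambda p:proj(n,[p[0],p[1],z])[0]-uv,[450,0])
def cyl(r0,r1,z0,z1):
    a=np.linspace(0,2*np.pi,40,endpoint=False); u=np.c_[np.cos(a),np.sin(a)]
    return np.vstack([np.c_[u*r0,0*a+z0],np.c_[u*r1,0*a+z1]])
def box(x,y,z): return np.array([[i*x/2,j*y/2,k*z] for i in(-1,1) for j in(-1,1) for k in(0,1)])
P={"dropper":[cyl(17,17,0,46),cyl(17,9,46,50),cyl(9,2,50,72)],"carton":[box(46,34,62)],
"vial":[cyl(12,12,0,32),cyl(10.5,10.5,32,48)],"jar":[cyl(24,24,0,46)],"slidebox":[box(56,34,34)],
"tray3":[box(214,74,14)],"tray2":[box(144,74,14)],"beaker":[cyl(20,25,0,55)],"tape":[cyl(27,27,0,20)],"timer":[box(50,50,18)]}
S=4
def render(n,name,p,z0,org,sh):
    m=np.zeros(sh,np.uint8); c,s=np.cos(p[2]),np.sin(p[2]); R=np.array([[c,-s,0],[s,c,0],[0,0,1]])
    for q in P[name]:
        uv=(proj(n,q@R.T+[p[0],p[1],z0])-org+.5)*S
        cv2.fillConvexPoly(m,cv2.convexHull(np.round(uv*16).astype(np.int32)),1,cv2.LINE_8,4)
    return m
def mask(img,bb,pad=5,thr=24):
    x,y,w,h=bb; x0,y0=int(x-pad),int(y-pad); x1,y1=int(x+w+pad+1),int(y+h+pad+1)
    c=cv2.resize(img[y0:y1,x0:x1],None,fx=S,fy=S,interpolation=cv2.INTER_CUBIC).astype(float)
    bg=np.median(img[130:330,150:470].reshape(-1,3),axis=0)
    d=c-bg; m=((d.max(2)>thr)).astype(np.uint8)
    m=cv2.morphologyEx(m,cv2.MORPH_CLOSE,np.ones((13,13)))
    k,l,st,_=cv2.connectedComponentsWithStats(m)
    i=1+np.argmax(st[1:,4]); m=(l==i).astype(np.uint8)
    return m,np.array([x0,y0])
def fit(name,bbs,imgs,z0=0,yaws=(0,),use=("top","side"),guess=None):
    M={n:mask(imgs[n],bbs[n]) for n in use}
    def cost(p): return sum((render(n,name,p,z0,M[n][1],M[n][0].shape)!=M[n][0]).sum()/max(1,M[n][0].sum()) for n in use)
    best=None; b=bbs["top"]; h=max(q[:,2].max() for q in P[name])/2
    g=ray("top",[b[0]+b[2]/2,b[1]+b[3]/2],z0+h) if guess is None else guess
    for y in yaws:
        r=minimize(cost,[*g,y],method="Nelder-Mead",options=dict(initial_simplex=[[*g,y],[g[0]+8,g[1],y],[g[0],g[1]+8,y],[g[0]+3,g[1],y+.3]],xatol=.1,fatol=1e-4))
        if best is None or r.fun<best.fun: best=r
    return best.x,best.fun
E
cat > m.py <<'E'
from h import *
I={n:cv2.cvtColor(cv2.imread(f"pics/{n}0.png"),cv2.COLOR_BGR2RGB) for n in C}
B={"tray3":([190.6,208,33.6,86.9],[309.3,141.3,81.3,31.1]),"tray2":([415.2,197.1,45.2,60.7],[152.1,279.2,96.4,56.5]),
"dropper":([269.8,197.6,13.9,17.4],[337.6,175,17.4,30.6]),"carton":([357.4,149.8,18.4,26.6],[322.5,250.1,27.3,43.8]),
"vial":([269.4,165.6,9.1,10.2],[377.5,193.9,14.7,24.4]),"jar":([261.8,240.1,25.6,19.8],[298.4,168.5,20.7,26.5]),
"slidebox":([362.5,232.5,20.2,22.9],[229.6,226.1,30.1,29.4]),"beaker":([310.3,241.1,18.7,20.2],[261.8,185,25.5,30.6]),
"tape":([352.8,193.8,20.6,25],[277,239.2,24.4,27.3]),"timer":([301.5,157.8,20.5,20.8],[354.5,230.3,24.4,23.3])}
for k,(t,s) in B.items():
    o=[]
    for u in(("top","side"),("top",),("side",)):
        b=dict(top=t,side=s)
        p,f=fit(k,b,I,yaws=(0,.8,1.6,2.4) if len(P[k])==1 and len(P[k][0])==8 else (0,),use=u)
        o.append([*np.round(p[:2],1),round(float(np.degrees(p[2]))%180,1),round(f,3)])
    print(k,*[list(map(float,q)) for q in o])
for t in [([237.8,214,18.5,18.3]),([237.4,184,19.1,16.4]),([303,194.9,14.9,18.9])]:
    print("lookalike",fit("dropper",dict(top=t),I,use=("top",)))
E
python3 m.py
```

```text
tray3 [491.6, 290.9, 176.9, 0.21] [491.2, 288.9, 176.9, 0.07] [491.3, 292.2, 176.3, 0.135]
tray2 [508.3, -280.1, 7.0, 0.139] [508.8, -282.9, 6.4, 0.083] [508.3, -278.9, 6.9, 0.015]
dropper [590.0, 110.6, 5.2, 0.499] [592.5, 110.8, 1.2, 0.219] [588.5, 111.4, 2.5, 0.215]
carton [684.3, -118.5, 142.2, 0.299] [686.1, -119.9, 140.9, 0.126] [682.6, -116.7, 143.7, 0.098]
vial [681.8, 113.9, 7.3, 1.82] [691.2, 115.6, 2.3, 0.243] [665.4, 154.7, 178.7, 0.588]
jar [478.9, 119.1, 5.9, 0.21] [479.8, 118.5, 7.2, 0.063] [478.1, 120.0, 3.1, 0.122]
slidebox [482.0, -116.6, 151.5, 1.184] [482.2, -119.2, 157.8, 0.047] [453.6, -89.1, 141.1, 0.464]
beaker [467.0, 12.9, 13.3, 0.245] [467.9, 10.3, 4.5, 0.165] [466.8, 13.9, 7.3, 0.065]
tape [574.5, -100.2, 5.9, 0.367] [574.7, -102.4, 8.5, 0.285] [573.4, -99.1, 1.2, 0.035]
timer [687.2, 11.3, 112.4, 0.172] [688.7, 9.5, 115.7, 0.104] [686.9, 12.4, 21.8, 0.052]
lookalike (array([ 5.50981618e+02,  1.90366456e+02, -1.63114324e-02]), np.float64(0.22203728362183756))
lookalike (array([6.29885735e+02, 1.81506486e+02, 9.31488209e-02]), np.float64(0.2887130075705437))
lookalike (array([5.86649325e+02, 2.25439227e+01, 2.22098565e-01]), np.float64(0.07981220657276995))
```

```bash
cat > m2.py <<'E'
from h import *; import h
I={n:cv2.cvtColor(cv2.imread(f"pics/{n}0.png"),cv2.COLOR_BGR2RGB) for n in C}
def gm(img,bb,pad=6):
    x,y,w,hh=bb; x0,y0=int(x-pad),int(y-pad); x1,y1=int(x+w+pad+1),int(y+hh+pad+1)
    c=cv2.resize(img[y0:y1,x0:x1],None,fx=S,fy=S,interpolation=cv2.INTER_CUBIC).astype(float)
    c=cv2.GaussianBlur(c,(0,0),2); d=c-np.median(img[130:330,150:470].reshape(-1,3),axis=0)
    if VI: m=((d.max(2)>25)|((c[...,0]-c[...,2])>22))
    else: m=((c[...,2]-c[...,0])>LB)|(d.max(2)>LT)
    m=cv2.morphologyEx(m.astype(np.uint8),cv2.MORPH_CLOSE,np.ones((9,9)))
    k,l,st,_=cv2.connectedComponentsWithStats(m); return (l==1+np.argmax(st[1:,4])).astype(np.uint8),np.array([x0,y0])
h.mask=gm; LB=99
VI=True; bt=[266,160,16,18]; bs=[377.5,193.9,14.7,24.4]
for u in(("top","side"),("top",),("side",)): print("vial",fit("vial",dict(top=bt,side=bs),I,use=u))
for uv,n in(([272.5,167.3],"top"),([386,197],"side")): print(ray(n,uv,48))
VI=False
for LT in(8,12,16):
  for u in(("top",),("side",)): print("box",LT,fit("slidebox",dict(top=[362.5,228,20.2,28],side=[229.6,224,32,33]),I,use=u,yaws=(2.6,2.75),guess=(481,-117)))
res={"tray3":(491.3,290.6,176.6),"tray2":(508.5,-280.5,6.8),"dropper":(590,111,0),"carton":(684.3,-118.4,142),"vial":(688,114,0),"jar":(479,119.2,0),"slidebox":(482,-117.5,157),"beaker":(467,12,0),"tape":(574,-100.5,0),"timer":(687.5,11,113)}
for n,(r,c,w,hh) in dict(top=(135,175,300,180),side=(130,140,280,215)).items():
    f=2.75; im=cv2.resize(cv2.cvtColor(I[n],cv2.COLOR_RGB2BGR)[r:r+hh,c:c+w],None,fx=f,fy=f,interpolation=3)
    for k,p in res.items():
        a=np.radians(p[2]); R=np.array([[np.cos(a),-np.sin(a),0],[np.sin(a),np.cos(a),0],[0,0,1]])
        for q in P[k]:
            uv=((proj(n,q@R.T+[p[0],p[1],0])-[c,r]+.5)*f).astype(np.int32); cv2.polylines(im,[cv2.convexHull(uv)],True,(0,0,255),1)
    cv2.imwrite(f"pics/ov_{n}.png",im[:590,:800])
E
python3 m2.py
```

```text
vial (array([6.81463364e+02, 1.12722602e+02, 1.34221792e-01]), np.float64(0.23368451286764705))
vial (array([6.83184711e+02, 1.12691782e+02, 1.13580517e-01]), np.float64(0.10494117647058823))
vial (array([6.80178570e+02, 1.15063997e+02, 1.13283060e-01]), np.float64(0.037109375))
[677.75175685 109.98410815]
[683.6338082  108.88302358]
box 8 (array([ 482.33899385, -119.62198558,    2.80789729]), np.float64(0.1253359739708587))
box 8 (array([454.64462459, -90.70466399,   2.54956583]), np.float64(0.5481296758104738))
box 12 (array([ 482.66954058, -119.20479927,    2.77155636]), np.float64(0.10155908494827336))
box 12 (array([454.05587654, -89.51902377,   2.45747375]), np.float64(0.5713064295485636))
box 16 (array([ 482.06746295, -119.17875862,    2.77217042]), np.float64(0.07728021566571813))
box 16 (array([454.77881403, -87.44542983,   2.32975035]), np.float64(0.5860921352250832))
```

View pics/ov_top.png

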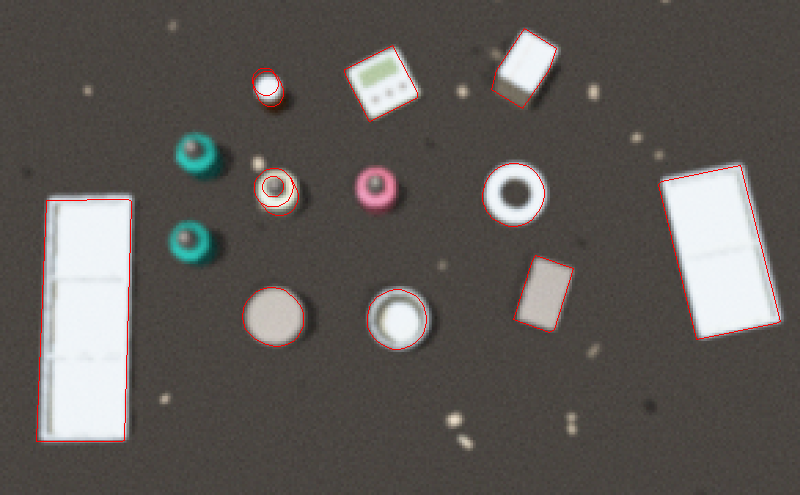

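View pics/ov_side.png

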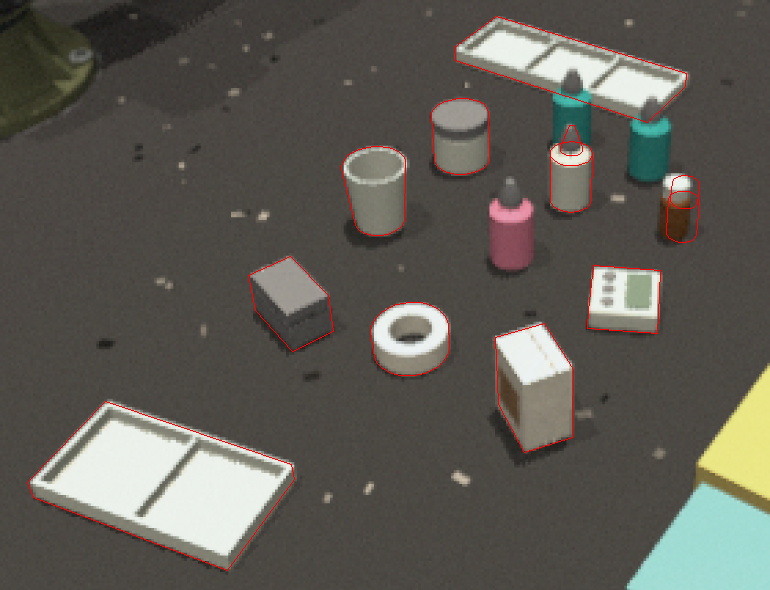

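```bash
cat > g.py <<'E'
import sys, numpy as np
from scipy.spatial.transform import Rotation as R
from workcell import arm
s=arm.sense(); r=R.from_quat(s["ee_rot"]); M=r.as_matrix(); p=s["position"]
print("t %.1f p %s closing %.1f width %.1f grip %.1f q %s"%(s["time"],p.round(1),np.degrees(np.arctan2(M[1,1],M[0,1]))%180,s["width"],s["grip_force"],s["qpos"].round(2)))
a=list(map(float,sys.argv[1:]))
for i in range(0,len(a),4):
    x,y,z,c=a[i:i+4]; d=M.T@(np.array([x,y,z])-p)/300
    dy=(c-np.degrees(np.arctan2(M[1,1],M[0,1]))+90)%180-90
    print(d.round(3),"turn",round(-dy/30,3))
E
python3 g.py 590 111 120 87 590 111 12 87
```

```text
t 1.1 p [264.1 538.7 231.3] closing 63.9 width 85.2 grip 0.0 q [ 1.45  0.04  0.08 -0.   -1.62 -0.33]
[1.603 0.802 0.371] turn -0.77
[1.603 0.802 0.731] turn -0.77
```

The four dropper-shaped candidates in the top crop are teal (190,150), teal (186,234), white (268,183) and pink (363,182). Only the white one, at full-image px (276,204), fits "white plastic with grey tip", and the enlarged side crop at (576,175) confirms it. In the overlays, the fitted outlines sit on every object except the vial, which I then corrected to (682,113).

>>> {"fn": "apply_moves", "kwargs": {
  "commands": [
    [[0.14, 0.07, 0, -0.2], [0.27, 0.135, 0, -0.4], [0.4, 0.2, 0, -0.6], [0.53, 0.265, 0, -0.77], [0.66, 0.33, 0, -0.77], [0.8, 0.4, 0, -0.77], [0.8, 0.4, 0, -0.77], [0.8, 0.4, 0, -0.77]]
  ],
  "fingers": 0.6,
  "force": 25
}}

```text
time: 1.77
position: [428.8, 322.3, 231.9]
ee_rot: [1.0, -0.028, 0.0, -0.0]
contact_force: [-1.1, -0.1, -0.7]
width: 51.1
grip_force: 0.0
```

```bash
python3 g.py 590 111 120 87
```

```text
t 1.8 p [428.8 322.3 231.9] closing 86.7 width 51.1 grip 0.0 q [ 1.02 -0.13 -0.08  0.   -1.62  0.49]
[0.576 0.673 0.373] turn -0.009
```

>>> {"fn": "apply_moves", "kwargs": {
  "commands": [
    [[0.09, 0.1, 0, 0], [0.18, 0.2, 0, 0], [0.27, 0.3, 0, 0], [0.36, 0.4, 0.05, 0], [0.45, 0.5, 0.12, 0], [0.53, 0.6, 0.2, 0], [0.57, 0.66, 0.3, 0], [0.576, 0.673, 0.36, 0], [0.576, 0.673, 0.36, 0], [0.576, 0.673, 0.36, 0]]
  ]
}}

```text
time: 2.6
position: [588.2, 114.4, 122.5]
ee_rot: [1.0, -0.027, -0.001, 0.001]
contact_force: [0.6, 0.3, 1.2]
width: 51.2
grip_force: 0.0
```

```bash
python3 g.py 590 111 12 87
python3 - <<'E'
from h import *
a=arm.get_image("side")[125:285,280:440]; b=arm.get_image("top")[130:290,200:360]
cv2.imwrite("pics/d1.png",cv2.cvtColor(cv2.resize(np.hstack([a,b]),None,fx=2.5,fy=2.5,interpolation=3),cv2.COLOR_RGB2BGR))
E
```

```text
t 2.6 p [588.2 114.4 122.5] closing 87.0 width 51.2 grip 0.0 q [ 0.53  0.06 -0.1   0.   -1.42  0.99]
[0.007 0.01  0.368] turn -0.002
```

View pics/d1.png

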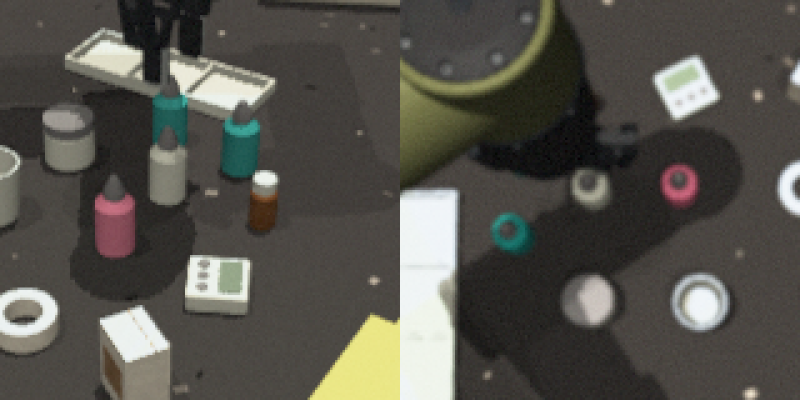

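The crop shows the white dropper below the gripper at (168,165) in the left half and (590,187) in the right half, with the teal and pink ones clear. I'm descending now.

>>> {"fn": "apply_moves", "kwargs": {
  "commands": [
    [[0.007, 0.01, 0.06, 0], [0.007, 0.01, 0.12, 0], [0.007, 0.01, 0.18, 0], [0.007, 0.01, 0.24, 0], [0.007, 0.01, 0.3, 0], [0.007, 0.01, 0.34, 0], [0.007, 0.01, 0.365, 0], [0.007, 0.01, 0.365, 0], [0.007, 0.01, 0.365, 0]]
  ]
}}

```text
time: 3.45
position: [591.2, 112.1, 15.0]
ee_rot: [1.0, -0.026, 0.001, -0.0]
contact_force: [-1.2, -0.2, 0.4]
width: 51.1
grip_force: 0.0
```

>>> {"fn": "apply_moves", "kwargs": {
  "commands": [
    [[0, 0, 0, 0], [0, 0, 0, 0], [0, 0, 0, 0], [0, 0, 0, 0], [0, 0, 0, 0], [0, 0, -0.02, 0], [0, 0, -0.08, 0], [0, 0, -0.16, 0], [0, 0, -0.24, 0], [0, 0, -0.32, 0], [0, 0, -0.38, 0], [0, 0, -0.38, 0]]
  ],
  "fingers": 0
}}

```text
time: 4.45
position: [592.5, 111.8, 133.2]
ee_rot: [1.0, -0.026, 0.003, -0.001]
contact_force: [0.1, -0.2, 0.3]
width: 33.6
grip_force: 25.0
```

```bash
python3 g.py 491.4 290.7 125 87
```

```text
t 4.5 p [592.5 111.8 133.2] closing 87.0 width 33.6 grip 25.0 q [ 0.52  0.05 -0.08  0.   -1.43  1.  ]
[-0.368 -0.578  0.026] turn -0.0
```

>>> {"fn": "apply_moves", "kwargs": {
  "commands": [
    [[-0.06, -0.1, 0, 0], [-0.12, -0.2, 0, 0], [-0.18, -0.3, 0, 0], [-0.24, -0.4, 0, 0], [-0.3, -0.49, 0, 0], [-0.35, -0.55, 0, 0], [-0.368, -0.578, 0, 0], [-0.368, -0.578, 0, 0], [-0.368, -0.578, 0, 0], [-0.368, -0.578, 0, 0]]
  ]
}}

```text
time: 5.28
position: [489.9, 289.7, 127.6]
ee_rot: [1.0, -0.027, -0.0, 0.0]
contact_force: [-0.0, 0.2, -0.3]
width: 33.4
grip_force: 25.1
```

```bash
python3 g.py 491.4 290.7 19 87
```

```text
t 5.3 p [489.9 289.7 127.6] closing 86.9 width 33.4 grip 25.1 q [ 0.89 -0.03 -0.17  0.   -1.43  0.63]
[ 0.005 -0.004  0.362] turn -0.002
```

>>> {"fn": "apply_moves", "kwargs": {
  "commands": [
    [[0.005, -0.004, 0.08, 0], [0.005, -0.004, 0.16, 0], [0.005, -0.004, 0.23, 0], [0.005, -0.004, 0.29, 0], [0.005, -0.004, 0.33, 0], [0.005, -0.004, 0.35, 0], [0.005, -0.004, 0.36, 0], [0.005, -0.004, 0.36, 0], [0.005, -0.004, 0.36, 0], [0.005, -0.004, 0.36, 0]]
  ]
}}

```text
time: 6.12
position: [491.6, 292.0, 20.8]
ee_rot: [1.0, -0.026, 0.001, -0.001]
contact_force: [0.4, 0.6, -0.5]
width: 33.5
grip_force: 25.0
```

```bash
python3 g.py 491.4 290.7 19 87
```

```text
t 6.1 p [491.6 292.   20.8] closing 87.0 width 33.5 grip 25.0 q [ 0.89  0.04 -0.3   0.   -1.23  0.63]
[-0.001  0.004  0.006] turn -0.001
```

>>> {"fn": "apply_moves", "kwargs": {
  "commands": [
    [[0, 0.002, 0.004, 0], [0, 0.002, 0.008, 0], [0, 0.002, 0.008, 0], [0, 0.002, 0.008, 0]]
  ]
}}

```text
time: 6.45
position: [491.7, 291.6, 19.7]
ee_rot: [1.0, -0.026, 0.001, -0.001]
contact_force: [-4.1, -1.0, 7.6]
width: 32.9
grip_force: 25.8
```

```bash
python3 g.py; python3 -c "
from workcell import arm;print(arm.sense()['contact_force'])"
```

```text
t 6.5 p [491.7 291.6  19.7] closing 87.0 width 32.9 grip 25.8 q [ 0.89  0.04 -0.3   0.   -1.22  0.63]
[-4.08372664 -0.98510833  7.5640665 ]
```

>>> {"fn": "apply_moves", "kwargs": {
  "commands": [
    [[0, 0, -0.004, 0], [0, 0, -0.004, 0], [0, 0, -0.004, 0], [0, 0, -0.004, 0], [0, 0, -0.06, 0], [0, 0, -0.14, 0], [0, 0, -0.24, 0], [0, 0, -0.36, 0], [0, 0, -0.4, 0], [0, 0, -0.4, 0]]
  ],
  "fingers": 0.6
}}

```text
time: 7.28
position: [492.8, 292.2, 142.4]
ee_rot: [1.0, -0.026, 0.003, -0.002]
contact_force: [-0.4, 0.7, 0.7]
width: 50.9
grip_force: 0.0
```

```bash
python3 g.py 682 113.5 140 87
```

```text
t 7.3 p [492.8 292.2 142.4] closing 87.0 width 50.9 grip 0.0 q [ 0.89 -0.03 -0.15  0.   -1.45  0.63]
[0.661 0.562 0.009] turn -0.0
```

>>> {"fn": "apply_moves", "kwargs": {
  "commands": [
    [[0.09, 0.08, 0, 0], [0.18, 0.16, 0, 0], [0.27, 0.24, 0, 0], [0.36, 0.32, 0, 0], [0.45, 0.4, 0, 0], [0.54, 0.47, 0, 0], [0.62, 0.53, 0, 0], [0.661, 0.562, 0, 0], [0.661, 0.562, 0, 0], [0.661, 0.562, 0, 0], [0.661, 0.562, 0, 0]]
  ]
}}

```text
time: 8.2
position: [679.7, 112.5, 136.6]
ee_rot: [1.0, -0.026, -0.001, 0.0]
contact_force: [-0.9, 0.7, 0.2]
width: 51.5
grip_force: 0.0
```

```bash
python3 g.py 681.7 113.5 12 87
```

```text
t 8.2 p [679.7 112.5 136.6] closing 87.0 width 51.5 grip 0.0 q [ 0.45  0.28  0.19 -0.   -1.47  1.07]
[ 0.007 -0.004  0.415] turn -0.0
```

>>> {"fn": "apply_moves", "kwargs": {
  "commands": [
    [[0.005, -0.002, 0.08, 0], [0.005, -0.002, 0.16, 0], [0.005, -0.002, 0.24, 0], [0.005, -0.002, 0.31, 0], [0.005, -0.002, 0.36, 0], [0.005, -0.002, 0.39, 0], [0.005, -0.002, 0.415, 0], [0.005, -0.002, 0.415, 0], [0.005, -0.002, 0.415, 0], [0.005, -0.002, 0.415, 0]]
  ]
}}

```text
time: 9.03
position: [682.4, 113.1, 14.5]
ee_rot: [1.0, -0.026, 0.001, -0.0]
contact_force: [-0.3, 0.6, 0.0]
width: 51.5
grip_force: 0.0
```

>>> {"fn": "apply_moves", "kwargs": {
  "commands": [
    [[0, 0, 0, 0], [0, 0, 0, 0], [0, 0, 0, 0], [0, 0, 0, 0], [0, 0, 0, 0], [0, 0, 0, 0], [0, 0, 0, 0]]
  ],
  "fingers": 0
}}

```text
time: 9.62
position: [682.3, 112.8, 14.0]
ee_rot: [1.0, -0.026, 0.001, -0.0]
contact_force: [-0.3, 0.2, 5.4]
width: 22.9
grip_force: 25.0
```

>>> {"fn": "apply_moves", "kwargs": {
  "commands": [
    [[0, 0, -0.03, 0], [0, 0, -0.1, 0], [0, 0, -0.2, 0], [0, 0, -0.3, 0], [0, 0, -0.4, 0], [0, 0, -0.4, 0], [0, 0, -0.4, 0]]
  ]
}}

```text
time: 10.2
position: [682.6, 113.1, 135.7]
ee_rot: [1.0, -0.026, 0.002, -0.001]
contact_force: [-0.1, 0.9, -1.5]
width: 23.1
grip_force: 24.6
```

```bash
python3 g.py 561.3 286.8 130 87
python3 - <<'E'
from h import *
a=arm.get_image("side")[105:265,300:460]; b=arm.get_image("top")[130:290,180:340]
cv2.imwrite("pics/v1.png",cv2.cvtColor(cv2.resize(np.hstack([a,b]),None,fx=2.5,fy=2.5,interpolation=3),cv2.COLOR_RGB2BGR))
E
```

```text
t 10.2 p [682.6 113.1 135.7] closing 87.0 width 23.1 grip 24.6 q [ 0.45  0.29  0.19  0.   -1.47  1.07]
[-0.434 -0.557  0.018] turn -0.001
```

View pics/v1.png

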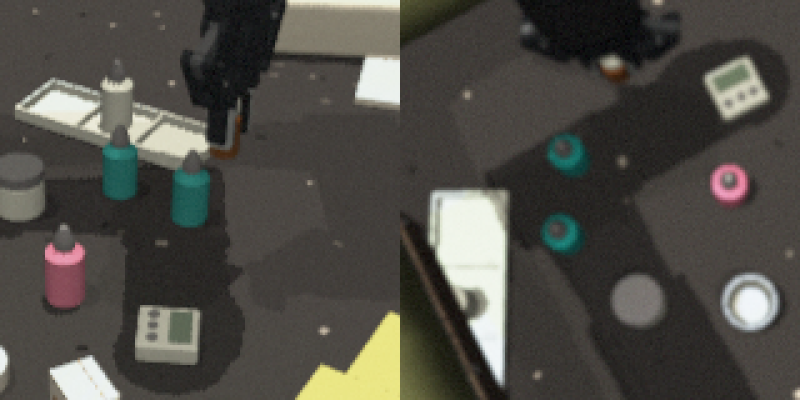

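The picture shows the dropper standing in the middle pocket at (117,100), and the vial held upright in the fingers at (228,135).

>>> {"fn": "apply_moves", "kwargs": {
  "commands": [
    [[-0.07, -0.09, 0, 0], [-0.14, -0.18, 0, 0], [-0.21, -0.27, 0, 0], [-0.28, -0.36, 0, 0], [-0.35, -0.45, 0, 0], [-0.4, -0.52, 0, 0], [-0.434, -0.557, 0, 0], [-0.434, -0.557, 0, 0], [-0.434, -0.557, 0, 0], [-0.434, -0.557, 0, 0]]
  ]
}}

```text
time: 11.13
position: [560.4, 285.8, 131.8]
ee_rot: [1.0, -0.026, -0.001, 0.001]
contact_force: [0.7, -1.0, -0.2]
width: 22.9
grip_force: 24.6
```

```bash
python3 g.py 561.3 286.8 19.5 87
```

```text
t 11.1 p [560.4 285.8 131.8] closing 87.0 width 22.9 grip 24.6 q [ 0.79  0.13 -0.   -0.   -1.44  0.73]
[ 0.003 -0.004  0.374] turn -0.001
```

>>> {"fn": "apply_moves", "kwargs": {
  "commands": [
    [[0.002, 0, 0.08, 0], [0.002, 0, 0.16, 0], [0.002, 0, 0.24, 0], [0.002, 0, 0.3, 0], [0.002, 0, 0.345, 0], [0.002, 0, 0.36, 0], [0.002, 0, 0.37, 0], [0.002, 0, 0.37, 0], [0.002, 0, 0.37, 0], [0.002, 0, 0.374, 0], [0.002, 0, 0.376, 0], [0.002, 0, 0.376, 0]]
  ]
}}

```text
time: 12.13
position: [561.3, 286.7, 20.6]
ee_rot: [1.0, -0.026, 0.0, -0.0]
contact_force: [1.1, -0.6, -0.2]
width: 23.2
grip_force: 24.6
```

>>> {"fn": "apply_moves", "kwargs": {
  "commands": [
    [[0, 0, 0.004, 0], [0, 0, 0.007, 0], [0, 0, 0.007, 0], [0, 0, 0.007, 0]]
  ]
}}

```text
time: 12.47
position: [561.1, 286.5, 18.1]
ee_rot: [1.0, -0.026, 0.0, 0.0]
contact_force: [-0.0, -0.0, 0.2]
width: 22.9
grip_force: 24.7
```

>>> {"fn": "apply_moves", "kwargs": {
  "commands": [
    [[0, 0, 0.002, 0], [0, 0, 0.004, 0], [0, 0, 0.004, 0]]
  ]
}}

```text
time: 12.72
position: [561.3, 286.5, 18.0]
ee_rot: [1.0, -0.026, 0.0, 0.0]
contact_force: [-4.0, -1.4, 6.1]
width: 22.6
grip_force: 25.2
```

On the floor. Next I release, lift, and go for the carton.

>>> {"fn": "apply_moves", "kwargs": {
  "commands": [
    [[0, 0, -0.003, 0], [0, 0, -0.003, 0], [0, 0, -0.003, 0], [0, 0, -0.003, 0], [0, 0, -0.06, 0], [0, 0, -0.14, 0], [0, 0, -0.24, 0], [0, 0, -0.36, 0], [0, 0, -0.4, 0], [0, 0, -0.4, 0]]
  ],
  "fingers": 0.6
}}

```text
time: 13.55
position: [563.0, 287.4, 142.3]
ee_rot: [1.0, -0.026, 0.003, -0.002]
contact_force: [0.2, -0.8, -0.8]
width: 51.4
grip_force: 0.0
```

```bash
python3 g.py 684.3 -118.4 140 52
```

```text
t 13.6 p [563.  287.4 142.3] closing 87.0 width 51.4 grip 0.0 q [ 0.79  0.13  0.01  0.   -1.45  0.73]
[0.475 1.33  0.005] turn 1.167
```

>>> {"fn": "apply_moves", "kwargs": {
  "commands": [
    [[0.04, 0.12, 0, 0.15], [0.08, 0.24, 0, 0.3], [0.13, 0.36, 0, 0.45], [0.17, 0.48, 0, 0.6], [0.21, 0.6, 0, 0.7], [0.26, 0.72, 0, 0.7], [0.3, 0.84, 0, 0.7], [0.34, 0.95, 0, 0.7], [0.34, 0.95, 0, 0.7]]
  ],
  "fingers": 0.72
}}

```text
time: 14.3
position: [648.4, -9.2, 135.6]
ee_rot: [0.978, -0.211, -0.001, 0.001]
contact_force: [0.0, 2.2, -0.3]
width: 61.5
grip_force: 0.0
```

```bash
python3 g.py 684.3 -118.4 140 52
```

```text
t 14.3 p [648.4  -9.2 135.6] closing 65.7 width 61.5 grip 0.0 q [ 0.29  0.18  0.06  0.   -1.45  0.85]
[ 0.259  0.283 -0.014] turn 0.456
```

>>> {"fn": "apply_moves", "kwargs": {
  "commands": [
    [[0.08, 0.09, 0, 0.15], [0.16, 0.18, 0, 0.3], [0.23, 0.25, 0, 0.456], [0.259, 0.283, 0, 0.456], [0.259, 0.283, 0, 0.456], [0.259, 0.283, 0, 0.456], [0.259, 0.283, 0, 0.456], [0.259, 0.283, 0, 0.456]]
  ]
}}

```text
time: 14.97
position: [684.3, -111.5, 136.8]
ee_rot: [0.947, -0.322, -0.0, -0.0]
contact_force: [0.1, 0.2, -0.3]
width: 61.7
grip_force: 0.0
```

```bash
python3 g.py 684.3 -118.4 16 52
```

```text
t 15.0 p [ 684.3 -111.5  136.8] closing 52.4 width 61.7 grip 0.0 q [ 0.13  0.29  0.2  -0.   -1.47  0.79]
[0.014 0.018 0.403] turn 0.014
```

>>> {"fn": "apply_moves", "kwargs": {
  "commands": [
    [[0.014, 0.018, 0, 0.014], [0.014, 0.018, 0.08, 0.014], [0.014, 0.018, 0.16, 0.014], [0.014, 0.018, 0.24, 0.014], [0.014, 0.018, 0.31, 0.014], [0.014, 0.018, 0.36, 0.014], [0.014, 0.018, 0.39, 0.014], [0.014, 0.018, 0.4, 0.014], [0.014, 0.018, 0.4, 0.014], [0.014, 0.018, 0.4, 0.014]]
  ]
}}

```text
time: 15.8
position: [685.1, -119.6, 18.3]
ee_rot: [0.945, -0.326, 0.001, -0.0]
contact_force: [0.7, -0.3, 0.2]
width: 61.4
grip_force: 0.0
```

>>> {"fn": "apply_moves", "kwargs": {
  "commands": [
    [[0, 0, 0, 0], [0, 0, 0, 0], [0, 0, 0, 0], [0, 0, 0, 0], [0, 0, 0, 0], [0, 0, 0, 0], [0, 0, 0, 0]]
  ],
  "fingers": 0
}}

```text
time: 16.38
position: [685.2, -119.6, 18.3]
ee_rot: [0.945, -0.326, 0.001, -0.0]
contact_force: [-0.3, 0.8, 5.5]
width: 33.5
grip_force: 26.0
```

>>> {"fn": "apply_moves", "kwargs": {
  "commands": [
    [[0, 0, -0.03, 0], [0, 0, -0.1, 0], [0, 0, -0.2, 0], [0, 0, -0.3, 0], [0, 0, -0.4, 0], [0, 0, -0.4, 0], [0, 0, -0.4, 0]]
  ]
}}

```text
time: 16.97
position: [685.3, -119.6, 139.8]
ee_rot: [0.945, -0.327, 0.002, -0.001]
contact_force: [0.4, 1.2, -1.1]
width: 33.8
grip_force: 25.4
```

```bash
python3 g.py 421.5 294.6 140 86.8
```

```text
t 17.0 p [ 685.3 -119.6  139.8] closing 51.9 width 33.8 grip 25.4 q [ 0.11  0.3   0.21  0.   -1.48  0.79]
[-1.544 -0.543 -0.004] turn -1.164
```

>>> {"fn": "apply_moves", "kwargs": {
  "commands": [
    [[-0.12, -0.042, 0, -0.15], [-0.24, -0.085, 0, -0.3], [-0.36, -0.127, 0, -0.45], [-0.48, -0.17, 0, -0.6], [-0.6, -0.21, 0, -0.7], [-0.72, -0.253, 0, -0.7], [-0.84, -0.295, 0, -0.7], [-0.95, -0.334, 0, -0.7], [-0.95, -0.334, 0, -0.7], [-0.95, -0.334, 0, -0.7]]
  ]
}}

```text
time: 17.8
position: [520.7, 136.5, 135.9]
ee_rot: [0.989, -0.147, -0.001, 0.0]
contact_force: [-0.0, -1.0, 0.3]
width: 33.6
grip_force: 25.4
```

```bash
python3 g.py 421.5 294.6 140 86.8
```

```text
t 17.8 p [520.7 136.5 135.9] closing 73.1 width 33.6 grip 25.4 q [ 0.63 -0.11 -0.24 -0.   -1.45  0.65]
[-0.47  -0.408 -0.013] turn -0.457
```

>>> {"fn": "apply_moves", "kwargs": {
  "commands": [
    [[-0.08, -0.07, 0, -0.15], [-0.16, -0.14, 0, -0.3], [-0.24, -0.21, 0, -0.457], [-0.32, -0.28, 0, -0.457], [-0.4, -0.35, 0, -0.457], [-0.46, -0.4, 0, -0.457], [-0.47, -0.408, 0, -0.457], [-0.47, -0.408, 0, -0.457], [-0.47, -0.408, 0, -0.457], [-0.47, -0.408, 0, -0.457]]
  ]
}}

```text
time: 18.63
position: [424.0, 292.5, 136.4]
ee_rot: [1.0, -0.031, -0.0, 0.001]
contact_force: [-0.7, -0.3, -0.2]
width: 33.3
grip_force: 25.3
```

```bash
python3 g.py 421.5 294.6 24 86.8
```

```text
t 18.6 p [424.  292.5 136.4] closing 86.5 width 33.3 grip 25.3 q [ 1.   -0.18 -0.3   0.   -1.46  0.51]
[-0.009 -0.007  0.375] turn -0.01
```

>>> {"fn": "apply_moves", "kwargs": {
  "commands": [
    [[-0.007, -0.005, 0, -0.01], [-0.007, -0.005, 0.08, -0.01], [-0.007, -0.005, 0.16, -0.01], [-0.007, -0.005, 0.24, -0.01], [-0.007, -0.005, 0.3, -0.01], [-0.007, -0.005, 0.34, -0.01], [-0.007, -0.005, 0.36, -0.01], [-0.007, -0.005, 0.37, -0.01], [-0.007, -0.005, 0.374, -0.01], [-0.007, -0.005, 0.374, -0.01], [-0.007, -0.005, 0.374, -0.01]]
  ]
}}

```text
time: 19.55
position: [421.8, 295.8, 25.7]
ee_rot: [1.0, -0.027, 0.001, -0.001]
contact_force: [-0.2, 0.7, -0.1]
width: 34.1
grip_force: 25.4
```

Picked at 18.3, so the pocket floor is at about 22.3.

>>> {"fn": "apply_moves", "kwargs": {
  "commands": [
    [[0, 0, 0.004, 0], [0, 0, 0.007, 0], [0, 0, 0.01, 0], [0, 0, 0.01, 0], [0, 0, 0.01, 0]]
  ]
}}

```text
time: 19.97
position: [421.5, 295.6, 22.3]
ee_rot: [1.0, -0.027, 0.0, -0.0]
contact_force: [-1.5, -0.7, 4.0]
width: 34.3
grip_force: 25.7
```

>>> {"fn": "apply_moves", "kwargs": {
  "commands": [
    [[0, 0, 0, 0], [0, 0, 0, 0], [0, 0, 0, 0], [0, 0, 0, 0], [0, 0, -0.06, 0], [0, 0, -0.14, 0], [0, 0, -0.24, 0], [0, 0, -0.36, 0], [0, 0, -0.4, 0], [0, 0, -0.4, 0]]
  ],
  "fingers": 0.6
}}

```text
time: 20.8
position: [422.8, 296.6, 146.3]
ee_rot: [1.0, -0.027, 0.003, -0.003]
contact_force: [-1.0, -0.2, -0.4]
width: 51.0
grip_force: 0.0
```

```bash
python3 g.py 479 119.2 140 96.8
```

```text
t 20.8 p [422.8 296.6 146.3] closing 86.9 width 51.0 grip 0.0 q [ 1.   -0.19 -0.28  0.   -1.47  0.51]
[0.219 0.58  0.019] turn -0.33
```

>>> {"fn": "apply_moves", "kwargs": {
  "commands": [
    [[0.04, 0.12, 0, -0.15], [0.08, 0.24, 0, -0.33], [0.13, 0.36, 0, -0.33], [0.17, 0.46, 0, -0.33], [0.2, 0.54, 0, -0.33], [0.219, 0.58, 0, -0.33], [0.219, 0.58, 0, -0.33], [0.219, 0.58, 0, -0.33], [0.219, 0.58, 0, -0.33]]
  ],
  "fingers": 0.88
}}

```text
time: 21.55
position: [477.2, 118.3, 141.1]
ee_rot: [0.998, 0.059, -0.0, 0.0]
contact_force: [-0.4, 0.0, 0.5]
width: 74.8
grip_force: 0.0
```

```bash
python3 g.py 479 119.2 12 96.8
python3 - <<'E'
from h import *
a=arm.get_image("side")[105:265,270:430]; b=arm.get_image("top")[160:320,170:330]
cv2.imwrite("pics/j1.png",cv2.cvtColor(cv2.resize(np.hstack([a,b]),None,fx=2.5,fy=2.5,interpolation=3),cv2.COLOR_RGB2BGR))
E
```

```text
t 21.6 p [477.2 118.3 141.1] closing 96.8 width 74.8 grip 0.0 q [ 0.65 -0.25 -0.34 -0.   -1.47  1.04]
[ 0.007 -0.002  0.43 ] turn -0.0
```

View pics/j1.png

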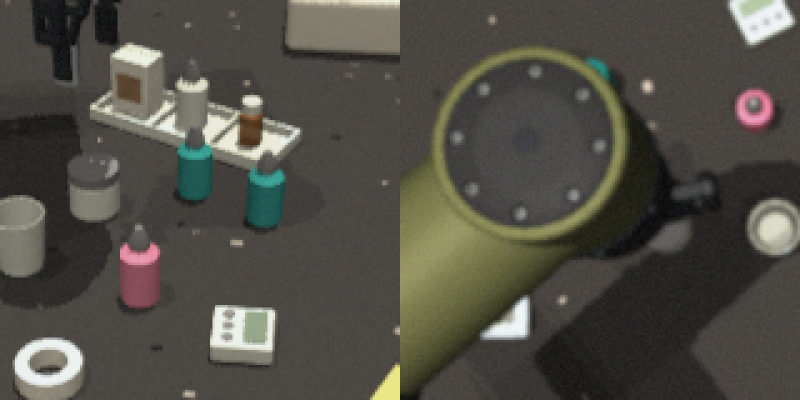

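The left half shows the carton (138,82), dropper (192,98) and vial (252,122) standing in their pockets, with the jar at (95,187) untouched. Next is the jar.

>>> {"fn": "apply_moves", "kwargs": {
  "commands": [
    [[0.005, 0, 0.08, 0], [0.005, 0, 0.16, 0], [0.005, 0, 0.24, 0], [0.005, 0, 0.31, 0], [0.005, 0, 0.37, 0], [0.005, 0, 0.4, 0], [0.005, 0, 0.42, 0], [0.005, 0, 0.42, 0], [0.005, 0, 0.42, 0]]
  ]
}}

```text
time: 22.4
position: [479.4, 118.6, 16.5]
ee_rot: [0.998, 0.06, 0.0, -0.0]
contact_force: [0.3, -0.6, 0.5]
width: 75.2
grip_force: 0.0
```

>>> {"fn": "apply_moves", "kwargs": {
  "commands": [
    [[0, 0, 0, 0], [0, 0, 0, 0], [0, 0, 0, 0], [0, 0, 0, 0], [0, 0, 0, 0], [0, 0, 0, 0], [0, 0, 0, 0]]
  ],
  "fingers": 0,
  "force": 30
}}

```text
time: 22.98
position: [479.6, 118.4, 17.0]
ee_rot: [0.998, 0.059, 0.001, -0.0]
contact_force: [-2.4, 0.1, 5.6]
width: 47.6
grip_force: 30.5
```

>>> {"fn": "apply_moves", "kwargs": {
  "commands": [
    [[0, 0, -0.03, 0], [0, 0, -0.1, 0], [0, 0, -0.2, 0], [0, 0, -0.3, 0], [0, 0, -0.4, 0], [0, 0, -0.4, 0], [0, 0, -0.4, 0]]
  ]
}}

```text
time: 23.57
position: [479.8, 118.7, 138.0]
ee_rot: [0.998, 0.059, 0.002, -0.001]
contact_force: [-1.0, 0.3, -1.0]
width: 47.5
grip_force: 31.1
```

```bash
python3 g.py 543.3 -276.4 140 96.8 473.7 -284.6 140 96.8
```

```text
t 23.6 p [479.8 118.7 138. ] closing 96.8 width 47.5 grip 31.1 q [ 0.65 -0.24 -0.35  0.   -1.46  1.04]
[ 0.055  1.333 -0.009] turn -0.0
[-0.179  1.332 -0.01 ] turn -0.0
```

>>> {"fn": "apply_moves", "kwargs": {
  "commands": [
    [[0.005, 0.12, 0, 0], [0.01, 0.24, 0, 0], [0.015, 0.36, 0, 0], [0.02, 0.48, 0, 0], [0.025, 0.6, 0, 0], [0.03, 0.72, 0, 0], [0.035, 0.84, 0, 0], [0.04, 0.95, 0, 0], [0.04, 0.95, 0, 0], [0.04, 0.95, 0, 0]]
  ]
}}

```text
time: 24.4
position: [523.6, -164.9, 133.8]
ee_rot: [0.998, 0.058, -0.002, -0.0]
contact_force: [-0.5, 0.7, -0.2]
width: 47.4
grip_force: 31.3
```

```bash
python3 g.py 543.3 -276.4 140 96.8
```

```text
t 24.4 p [ 523.6 -164.9  133.8] closing 96.6 width 47.4 grip 31.3 q [ 0.06 -0.08 -0.21 -0.   -1.44  1.63]
[ 0.022  0.377 -0.021] turn -0.007
```

>>> {"fn": "apply_moves", "kwargs": {
  "commands": [
    [[0.005, 0.1, 0, 0], [0.01, 0.2, 0, 0], [0.015, 0.29, 0, 0], [0.02, 0.35, 0, 0], [0.022, 0.377, 0, 0], [0.022, 0.377, 0, 0], [0.022, 0.377, 0, 0], [0.022, 0.377, 0, 0], [0.022, 0.377, 0, 0]]
  ]
}}

```text
time: 25.15
position: [544.7, -273.7, 135.8]
ee_rot: [0.998, 0.06, 0.0, -0.0]
contact_force: [0.5, 1.2, -0.3]
width: 47.3
grip_force: 31.4
```

```bash
python3 g.py 543.3 -276.4 23 96.8
```

```text
t 25.1 p [ 544.7 -273.7  135.8] closing 96.9 width 47.3 grip 31.4 q [-0.14  0.08 -0.05 -0.   -1.44  1.83]
[-0.006  0.008  0.376] turn 0.003
```

>>> {"fn": "apply_moves", "kwargs": {
  "commands": [
    [[-0.005, 0.006, 0, 0], [-0.005, 0.006, 0.08, 0], [-0.005, 0.006, 0.16, 0], [-0.005, 0.006, 0.24, 0], [-0.005, 0.006, 0.3, 0], [-0.005, 0.006, 0.34, 0], [-0.005, 0.006, 0.36, 0], [-0.005, 0.006, 0.37, 0], [-0.005, 0.006, 0.374, 0], [-0.005, 0.006, 0.374, 0], [-0.005, 0.006, 0.374, 0]]
  ]
}}

```text
time: 26.07
position: [544.0, -277.1, 24.8]
ee_rot: [0.998, 0.059, 0.001, 0.0]
contact_force: [-0.4, 0.1, -0.5]
width: 47.3
grip_force: 31.4
```

Pick was at 17.0, so contact should come at about 21.

>>> {"fn": "apply_moves", "kwargs": {
  "commands": [
    [[0, 0, 0.004, 0], [0, 0, 0.007, 0], [0, 0, 0.011, 0], [0, 0, 0.011, 0], [0, 0, 0.011, 0]]
  ]
}}

```text
time: 26.48
position: [543.5, -277.0, 21.0]
ee_rot: [0.998, 0.059, 0.0, 0.0]
contact_force: [-0.9, 0.7, 3.8]
width: 46.9
grip_force: 31.6
```

>>> {"fn": "apply_moves", "kwargs": {
  "commands": [
    [[0, 0, 0, 0], [0, 0, 0, 0], [0, 0, 0, 0], [0, 0, 0, 0], [0, 0, 0, 0], [0, 0, -0.06, 0], [0, 0, -0.14, 0], [0, 0, -0.24, 0], [0, 0, -0.36, 0], [0, 0, -0.4, 0], [0, 0, -0.4, 0]]
  ],
  "fingers": 0.82
}}

```text
time: 27.4
position: [545.2, -277.8, 145.7]
ee_rot: [0.998, 0.059, 0.004, 0.002]
contact_force: [-0.4, -0.1, -0.1]
width: 70.1
grip_force: 0.0
```

```bash
python3 g.py 482 -118 140 68.5
```

```text
t 27.4 p [ 545.2 -277.8  145.7] closing 96.8 width 70.1 grip 0.0 q [-0.14  0.07 -0.04  0.   -1.45  1.83]
[-0.146 -0.554  0.016] turn 0.944
```

>>> {"fn": "apply_moves", "kwargs": {
  "commands": [
    [[-0.03, -0.11, 0, 0.2], [-0.06, -0.22, 0, 0.4], [-0.09, -0.33, 0, 0.6], [-0.12, -0.44, 0, 0.8], [-0.14, -0.52, 0, 0.944], [-0.146, -0.554, 0, 0.944], [-0.146, -0.554, 0, 0.944], [-0.146, -0.554, 0, 0.944], [-0.146, -0.554, 0, 0.944], [-0.146, -0.554, 0, 0.944]]
  ],
  "fingers": 0.72
}}

```text
time: 28.23
position: [480.2, -117.9, 139.8]
ee_rot: [0.982, -0.187, -0.0, 0.0]
contact_force: [-0.4, -0.7, -0.2]
width: 61.6
grip_force: 0.0
```

```bash
python3 g.py 482 -118 12 68.5
```

```text
t 28.2 p [ 480.2 -117.9  139.8] closing 68.4 width 61.6 grip 0.0 q [ 0.17 -0.24 -0.34  0.   -1.47  1.03]
[ 0.006 -0.002  0.426] turn -0.002
```

>>> {"fn": "apply_moves", "kwargs": {
  "commands": [
    [[0.004, 0, 0.08, 0], [0.004, 0, 0.16, 0], [0.004, 0, 0.24, 0], [0.004, 0, 0.31, 0], [0.004, 0, 0.37, 0], [0.004, 0, 0.4, 0], [0.004, 0, 0.425, 0], [0.004, 0, 0.425, 0], [0.004, 0, 0.425, 0], [0.004, 0, 0.425, 0]]
  ]
}}

```text
time: 29.07
position: [482.1, -117.7, 13.9]
ee_rot: [0.982, -0.187, 0.001, -0.0]
contact_force: [-0.5, 0.2, 0.4]
width: 61.2
grip_force: 0.0
```

>>> {"fn": "apply_moves", "kwargs": {
  "commands": [
    [[0, 0, 0, 0], [0, 0, 0, 0], [0, 0, 0, 0], [0, 0, 0, 0], [0, 0, 0, 0], [0, 0, 0, 0], [0, 0, 0, 0]]
  ],
  "fingers": 0
}}

```text
time: 29.65
position: [481.9, -117.5, 13.7]
ee_rot: [0.982, -0.187, 0.001, 0.0]
contact_force: [-1.1, 1.0, 5.3]
width: 33.5
grip_force: 32.0
```

>>> {"fn": "apply_moves", "kwargs": {
  "commands": [
    [[0, 0, -0.03, 0], [0, 0, -0.1, 0], [0, 0, -0.2, 0], [0, 0, -0.3, 0], [0, 0, -0.4, 0], [0, 0, -0.4, 0], [0, 0, -0.4, 0]]
  ]
}}

```text
time: 30.23
position: [482.0, -117.3, 134.6]
ee_rot: [0.982, -0.187, 0.002, -0.001]
contact_force: [-0.8, -0.8, -2.3]
width: 33.2
grip_force: 31.3
```

```bash
python3 g.py 473.7 -284.6 140 96.8
```

```text
t 30.2 p [ 482.  -117.3  134.6] closing 68.5 width 33.2 grip 31.3 q [ 0.17 -0.24 -0.35 -0.   -1.46  1.03]
[ 0.179  0.529 -0.018] turn -0.944
```

>>> {"fn": "apply_moves", "kwargs": {
  "commands": [
    [[0.035, 0.1, 0, -0.2], [0.07, 0.2, 0, -0.4], [0.1, 0.3, 0, -0.6], [0.13, 0.4, 0, -0.8], [0.165, 0.49, 0, -0.944], [0.179, 0.529, 0, -0.944], [0.179, 0.529, 0, -0.944], [0.179, 0.529, 0, -0.944], [0.179, 0.529, 0, -0.944], [0.179, 0.529, 0, -0.944]]
  ]
}}

```text
time: 31.07
position: [473.0, -283.8, 132.4]
ee_rot: [0.998, 0.06, -0.0, -0.0]
contact_force: [-0.2, 0.0, -0.9]
width: 33.4
grip_force: 31.2
```

```bash
python3 g.py 473.7 -284.6 32 96.8
python3 - <<'E'
from h import *
a=arm.get_image("side")[210:370,130:290]; b=arm.get_image("top")[160:320,340:500]
cv2.imwrite("pics/s1.png",cv2.cvtColor(cv2.resize(np.hstack([a,b]),None,fx=2.5,fy=2.5,interpolation=3),cv2.COLOR_RGB2BGR))
E
```

```text
t 31.1 p [ 473.  -283.8  132.4] closing 96.8 width 33.4 grip 31.2 q [-0.18 -0.08 -0.21 -0.   -1.44  1.87]
[0.002 0.003 0.335] turn 0.001
```

View pics/s1.png

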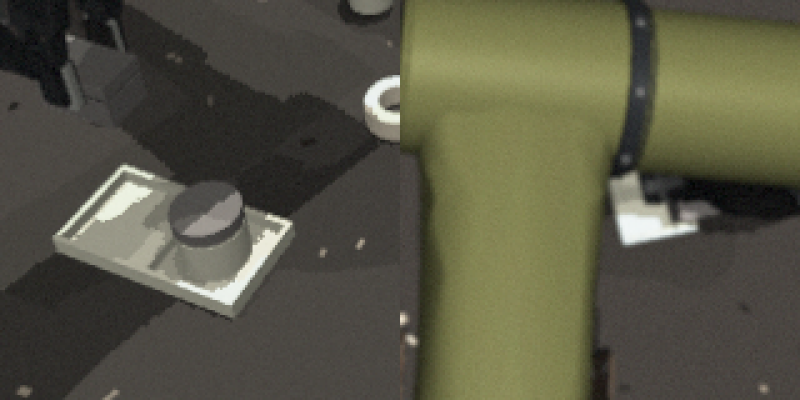

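The jar stands in the right-hand pocket at (207,235), and the slide box is held level at (105,80) above the empty pocket. Time to lower it.

>>> {"fn": "apply_moves", "kwargs": {
  "commands": [
    [[0.001, 0.001, 0.08, 0], [0.001, 0.001, 0.16, 0], [0.001, 0.001, 0.24, 0], [0.001, 0.001, 0.3, 0], [0.001, 0.001, 0.34, 0], [0.001, 0.001, 0.36, 0], [0.001, 0.001, 0.372, 0], [0.001, 0.001, 0.378, 0], [0.001, 0.001, 0.378, 0], [0.001, 0.001, 0.378, 0]]
  ]
}}

```text
time: 32.0
position: [473.9, -285.3, 20.4]
ee_rot: [0.998, 0.059, 0.001, 0.0]
contact_force: [0.5, -0.1, -0.5]
width: 32.9
grip_force: 31.2
```

>>> {"fn": "apply_moves", "kwargs": {
  "commands": [
    [[0, 0, 0.004, 0], [0, 0, 0.007, 0], [0, 0, 0.009, 0], [0, 0, 0.009, 0], [0, 0, 0.009, 0]]
  ]
}}

```text
time: 32.42
position: [473.8, -285.3, 17.7]
ee_rot: [0.998, 0.059, 0.001, 0.0]
contact_force: [-1.6, 2.4, 5.3]
width: 33.2
grip_force: 32.0
```

>>> {"fn": "apply_moves", "kwargs": {
  "commands": [
    [[0, 0, 0, 0], [0, 0, 0, 0], [0, 0, 0, 0], [0, 0, 0, 0], [0, 0, 0, 0], [0, 0, -0.06, 0], [0, 0, -0.14, 0], [0, 0, -0.24, 0], [0, 0, -0.36, 0], [0, 0, -0.48, 0], [0, 0, -0.6, 0], [0, 0, -0.6, 0]]
  ],
  "fingers": 0.72
}}

```text
time: 33.42
position: [475.5, -286.9, 205.7]
ee_rot: [0.998, 0.059, 0.005, 0.003]
contact_force: [-0.3, -0.3, 1.9]
width: 61.6
grip_force: 0.0
```

>>> {"fn": "apply_moves", "kwargs": {
  "commands": [
    [[-0.12, 0.1, 0, 0], [-0.24, 0.2, 0, 0], [-0.36, 0.3, 0, 0], [-0.45, 0.4, 0, 0], [-0.55, 0.5, 0, 0], [-0.6, 0.6, 0, 0], [-0.6, 0.6, 0, 0], [-0.6, 0.6, 0, 0], [-0.6, 0.6, 0, 0], [-0.6, 0.6, 0, 0]]
  ]
}}

```text
time: 34.25
position: [316.4, -484.5, 196.4]
ee_rot: [0.998, 0.06, 0.0, -0.0]
contact_force: [-0.6, 0.5, 1.5]
width: 61.5
grip_force: 0.0
```

Run:
```python
from h import *
a=arm.get_image("side")[130:345,140:420]; b=arm.get_image("top")[135:315,175:475]
cv2.imwrite("pics/f_s.png",cv2.cvtColor(cv2.resize(a,None,fx=2.75,fy=2.75,interpolation=3),cv2.COLOR_RGB2BGR))
cv2.imwrite("pics/f_t.png",cv2.cvtColor(cv2.resize(b,None,fx=2.66,fy=2.66,interpolation=3),cv2.COLOR_RGB2BGR))
```

```text
(no output)
```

View pics/f_s.png

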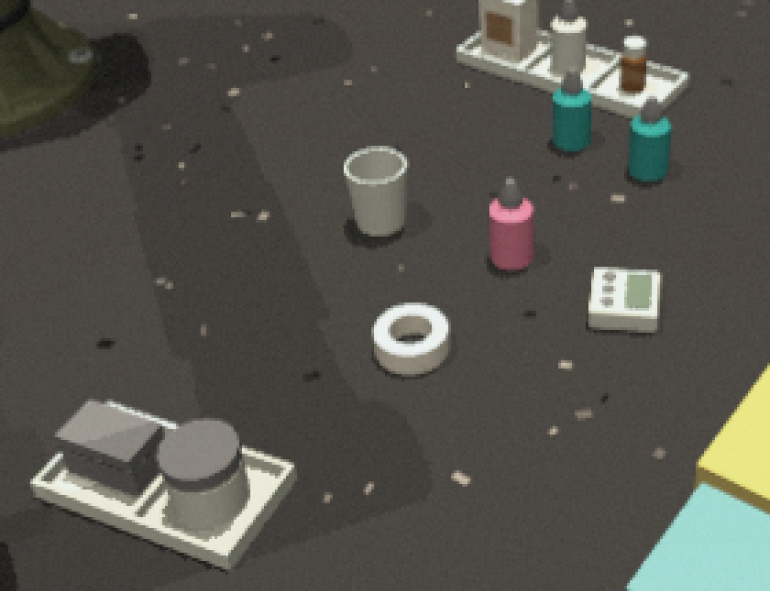

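View pics/f_t.png

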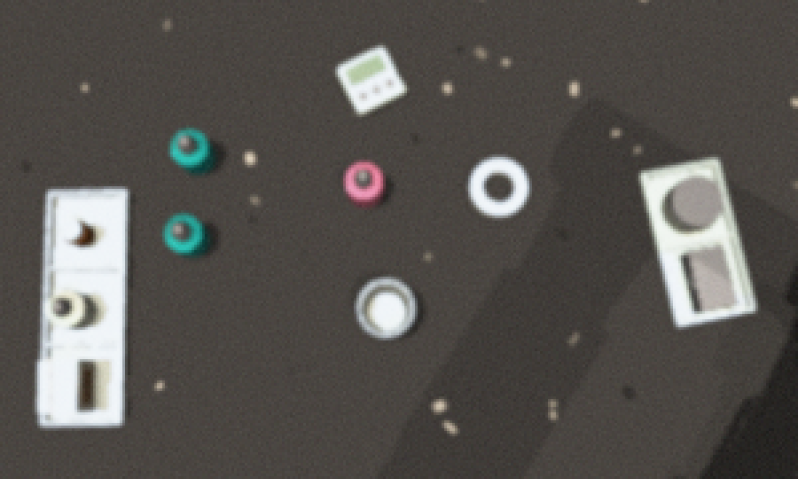

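Both views show all five items upright in their pockets: carton (508,25), dropper (568,45), vial (633,65), slide box (110,445) and jar (203,475). The bystanders and look-alikes have not moved.

```bash
python3 -c "
from workcell import arm;print(arm.hand_in())"
```

```text
the job is handed in; nothing more can be done
None
```

Both kits are made up and the job is handed in at about 34 s: carton, dropper (middle) and vial in the three-pocket tray, jar and slide box in the two-pocket tray, and the final pictures show all five upright and the bystanders and look-alikes where they were.

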